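# Wind down the heel press with its crank

### The job

Close the small screw press on the freshly cemented heel that lies in it: put the loose crank all the way down on the square end of the press's spindle and wind it clockwise by its handle, following it as the screw sinks so that it never slips off the square, until the platen bears firmly on the heel and the crank takes about two to three times the effort it took to run free. Stop there so that the heel is not crushed, and leave the crank sitting on the spindle; leave the heel and the other things on the bench where they are.

Things in the scene. Friction and masses are not known exactly. Their poses are not given: they have to be found in the camera images.
- press: Small grey screw press, fixed to the bench: base 115 x 155 mm, its machined bed 20 mm above the bench; two upright steel columns 118 mm apart (left and right), crosshead on top from 122 to 150 mm height. Origin: centre of the base's underside, on the spindle's axis; x points to the back, z up.
- platen: Grey plate that slides on the columns, its 62 x 62 mm pressing face down (origin: centre of that face), some 3 to 4 cm above the heel at the start. Running free, the stiff screw takes 4 to 5 N at the crank's handle and stays where it is left; once the platen touches the heel, every 30 N of pressing adds 1 N at the handle, and 0.1 rad of crank adds 30 to 60 N of pressing.
- spindle: Upright steel spindle of the press. It sinks with the platen, 14 mm per clockwise turn (from above). Origin: centre of the top face of its collar (33 mm wide), where the crank's hub comes to sit, 184 to 196 mm above the bench at the start; z up, x and y square to the faces of the square end, which is 20 x 20 mm and rises 20 mm above the origin, the last 3 mm chamfered.
- crank: Loose dark steel crank, 0.45 kg, balanced, standing on its hub: a block 34 x 34 x 44 mm with a square socket in its underside, 21.5 x 21.5 mm, 22.5 mm deep. Origin: centre of the underside; z up; x along the arm (16 mm wide, 20 to 32 mm up) to the handle. Ball counterweight, 37 mm, 53 mm out at -x, 26 mm up. The hub faces that look along y are free for grasping.
- handle_mid (a point): Middle of the crank's upright black handle, a sleeve 24 mm in diameter and 50 mm high that spins freely on its pin. It lies 70 mm from the hub's axis along the crank's x and 60 mm above the crank's origin; the sleeve's top is 85 mm above the crank's origin.
- heel: D-shaped stacked leather heel with a black rubber top piece, 58 x 54 mm, about 3 cm high, lying loose on the bed in the middle of the press. Origin: middle of its underside.
- sanding_block: Cork sanding block, 61 x 106 x 35 mm, lying on the bench (bystander).
- glue_bottle: White squeeze bottle with a long nozzle, 39 mm wide, 118 mm high, standing (bystander).
- awl: Stitching awl with a pear-shaped wooden handle, 130 mm long, lying (bystander).
- bone_folder: Flat bone folder, 146 mm long, lying (bystander).

How it is judged:
On the way:
1. the crank is fully down on the spindle's square end (hub on the collar within 4 mm) (distance between crank and spindle below 0.004 m and angle between the z axis of crank and the z axis of spindle, either way round below 0.08 rad), for 0.2 s.
At the end, for the whole second after the job is handed in: The platen presses on the heel with more than 60 N, the heel is within 6 mm of where it lay, the crank sits on the spindle's square end (origins within 4 mm, upright) and nothing turns any more (all of step 1 and contact force between platen and heel above 60 N and angular speed of spindle below 0.1 rad/s and distance of heel from where it was at the start of the episode below 0.006 m); the robot touches nothing.
It fails at once if the heel is crushed: the platen presses on it with more than 450 N (contact force between platen and heel above 450 N).
It fails at once if the spindle is turned (faster than 1 rad/s) while the crank is not on the square by at least half of its length (angular speed of spindle above 1 rad/s and (z of crank in the frame of spindle above 0.01 m or horizontal distance between crank and spindle above 0.006 m)).
It fails at once if a bystander (sanding block, glue bottle, awl, bone folder) is pushed more than 40 mm (distance of any of sanding_block, glue_bottle, awl, bone_folder from where it was at the start of the episode above 0.04 m).
It fails at once if the glue bottle is knocked over (angle between glue_bottle's own z axis and vertical above 0.5 rad).
It also fails if it takes over 72 s, if anything falls off the work surface, if the arm or the gripper's body presses on something with over 40 N, if the wrist force passes 120 N, or if a joint passes its speed limit or range.

### The arm

A 6-joint arm with a two-finger parallel gripper is mounted at the origin on a cart in front of the work surface, level with it; the furniture and walls round the work are solid. World frame = base frame: x ahead of the robot, y to its left, z up, the work surface at z = 0. Lengths are in m, angles in rad, forces in N, time in s.
With the tool pointing down it reaches from about 0.3 to 0.85 m from the base axis. Payload 5.4 kg.
Tool frame: the origin (TCP) lies at the very end of the fingers, on their centre line; the grasp point (between the pads) lies 19 mm behind it (env.grasp_offset is the distance from the TCP to the grasp point, in m); z points along the fingers, y is the line along which they close (so a half turn about z gives the same grasp; the last joint's range is limited). The gripper opens to 85 mm and grips with 20 to 120 N. Pads are 22 mm wide; open, the fingers measure 114 mm over their backs; the gripper's body (76 mm by 85 mm) begins 54 mm behind the grasp point. The pads swing forward as they close: fully open they stand 13 mm farther back than shut.
Start: joints at [-1.46, 0.158, 1.597, -0, 1.386, -0.21], TCP at [0.181, -0.546, 0.231] pointing down, gripper open.
Joint ranges: [-2.91, 2.91], [-0.94, 2.29], [0.18, 2.7], [-1.29, 4.43], [0.17, 2.64], [-3, 3]. Speed limits (rad/s): [2.57, 2.57, 3.14, 3.14, 3.14, 3.14].

### API

Orientations are given as a unit quaternion [x, y, z, w].
In Python, from plant import env gives the robot as it stands.
- The arm moves only by the tool arm_command, never from a script. Its argument "steps" is text: rows parted by semicolons, each of 7 numbers parted by spaces: the opening, from 0 (shut) to 1 (fully open), then the shift along the tool's x, y, z in mm, then the turn, a rotation vector about the tool's x, y, z in degrees. In form: jaw x y z rx ry rz; .... A call has exactly 8 rows; each row is the pose to reach, as a shift and turn from the pose commanded when the call began, along the tool's axes at that moment; what a row does not reach only later rows make up. A row lasts 1/8 s, in which the tool goes at most 62.5 mm and 10.7 degrees, less where a joint would pass 70% of its speed; a pose out of reach is approached as far as the arm can. A call with a gripper value outside its range is refused whole. The fingers move at their own pace and stop on an object; the grip force is fixed at half the most. Time passes only in rows, so rows that repeat a pose let the fingers close, or fill a call up. It gives the time, the measured TCP pose, the force, the opening and the grip force at its end, in the units of the state.
- env.get_obs(): the state, without advancing time (a new reading comes with each control period).
- env.grab_frame(name): name is "scene" or "top" or "wrist"; returns the picture (384x512x3 uint8, red, green, blue); there is no depth.
- env.calibration(name): a dict with "vertical_fov" (degrees; the focal length in pixels is half the picture's height over the tangent of half this angle, whatever the lens; pixels are square), "cx", "cy" (the principal point, pixels), "dist_coeffs" ([k1, k2, p1, p2, k3] as OpenCV has them; the pictures are not rectified), "cam_to_world" (4x4, takes a point from camera to world coordinates). Camera axes: x right, y down, z forward; pixel columns grow to the right and rows downward; lengths in m; the calibration is good to about 2 mm. A picture is of the moment at which its call begins: read the wrist's pose just before it. calibration takes no time and is no camera call; for the wrist camera it gives the pose at the moment of the call.
- env.job_done(): hands the job in; it is judged then, once.
The state is a dict: "time_s": time; "q": joint angles; "qd": joint speeds; "effort": joint torques, N m; "tcp_pos": TCP position; "ee_rot": TCP orientation; "ft_force": force on the tool from outside, world axes, zero at the start; "torque": the same for the moment, N m; "width": finger opening in m; "gripper_force": force on a finger pad.
Only numpy, scipy, OpenCV 4.12 (cv2) and the standard library are available. Lean on these libraries where they do the work, as an engineer would, in place of code of your own. Each camera call takes 0.05 s, during which the arm holds its last target. There are 200 camera calls.

## Working session

There is one attempt and no reset: what is moved stays moved. The work goes in short steps, Python scripts to look and compute and a tool call to move; the robot and the scene stay as the last step left them, time stands still between calls to the robot, and variables do not carry over. Pictures are saved under pics/ and viewed, at most 10 in all, crops included, and the job is handed in when it is done.

Besides the shell and the picture viewer there is one more tool, called after ">>>" in YAML: its name, and indented under it one key for each argument. arm_command: Moves the arm, as the interface text tells. Its arguments: {"type":"object","properties":{"steps":{"type":"string"}},"required":["steps"]}

```bash
mkdir -p pics; ls
python3 - <<'E'
from plant import env
import cv2,numpy as np
o=env.get_obs();print(o)
for n in("scene","top"):
    f=env.grab_frame(n);c=env.calibration(n);print(n,c)
    cv2.imwrite(f"pics/{n}0.png",cv2.resize(f[:,:,::-1],(800,600),interpolation=cv2.INTER_CUBIC))
print(env.grasp_offset)
E
```

```text
pics
{'time_s': 0.0, 'q': array([-1.46009279e+00,  1.59033470e-01,  1.59823019e+00, -4.93664518e-06,
        1.38621524e+00, -2.10095541e-01]), 'qd': array([ 0.00033821, -0.00043287, -0.00030602,  0.00203774,  0.00234656,
        0.00048417]), 'effort': array([-2.02067167e-03, -3.96014357e+01, -3.31427693e+01, -3.84778959e-04,
        8.52762692e-03,  1.91495621e-05]), 'tcp_pos': array([ 0.18122478, -0.54506014,  0.23032669]), 'ee_rot': array([ 9.87163039e-01,  1.59713007e-01,  4.44270960e-05, -9.42077386e-04]), 'ft_force': array([ 0.31322349, -0.33195628,  0.63311366]), 'torque': array([-0.03624148,  0.04298862,  0.02353372]), 'gripper_force': 0.0, 'width': 0.0853312314329461}
scene {'vertical_fov': 54.1700409250135, 'cx': 258.3038864804127, 'cy': 192.07740188939718, 'dist_coeffs': array([-0.02562253,  0.        ,  0.        ,  0.        ,  0.        ]), 'cam_to_world': array([[ 0.45039871, -0.50653929,  0.73522714, -0.42293622],
       [-0.89281067, -0.25046483,  0.37437478, -0.58687132],
       [-0.005487  , -0.82503655, -0.56505272,  0.84270401],
       [ 0.        ,  0.        ,  0.        ,  1.        ]])}
top {'vertical_fov': 52.71671570568665, 'cx': 255.59915069015184, 'cy': 192.89537713896496, 'dist_coeffs': array([-0.09277339,  0.        ,  0.        ,  0.        ,  0.        ]), 'cam_to_world': array([[ 9.06140875e-04, -9.82571567e-01,  1.85882478e-01,
         2.83424428e-01],
       [-9.99996085e-01, -3.98240352e-04,  2.76969452e-03,
        -1.16037512e-01],
       [-2.64739718e-03, -1.85884260e-01, -9.82568081e-01,
         1.10843286e+00],
       [ 0.00000000e+00,  0.00000000e+00,  0.00000000e+00,
         1.00000000e+00]])}
0.0187
```

View pics/scene0.png

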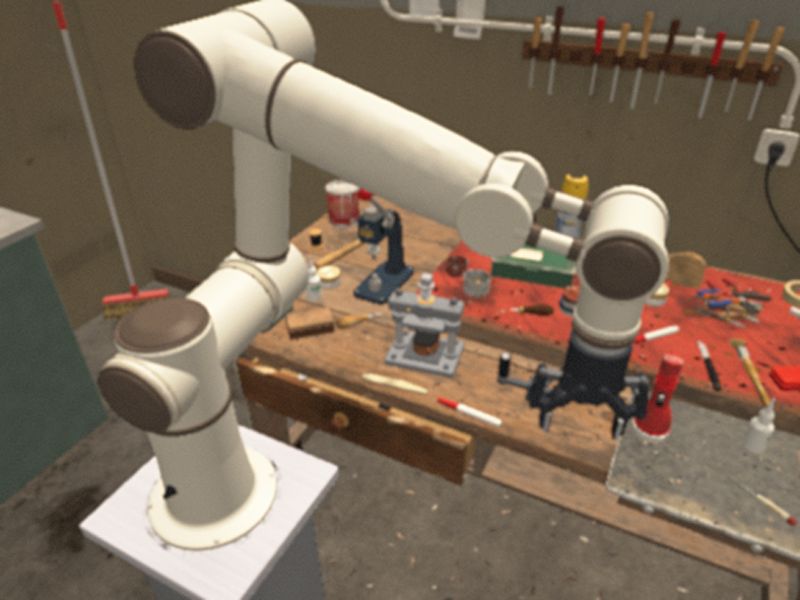

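View pics/top0.png

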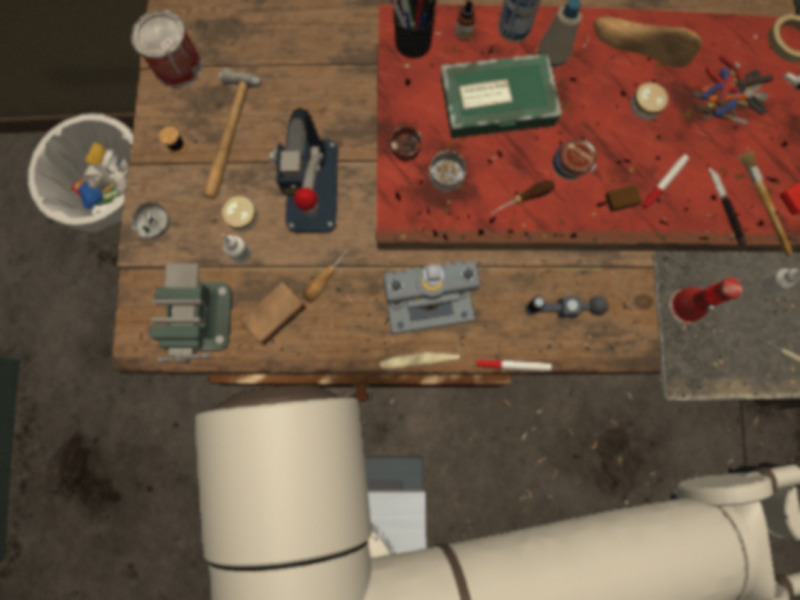

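```bash
cat > h.py <<'E'
from plant import env
import cv2,numpy as np
from scipy.spatial.transform import Rotation as R
def K(c):
    f=192/np.tan(np.radians(c["vertical_fov"]/2)); return np.array([[f,0,c["cx"]],[0,f,c["cy"]],[0,0,1.]])
def p2w(c,px,z):
    u=cv2.undistortPoints(np.array([[px]],float),K(c),c["dist_coeffs"])[0,0]
    T=c["cam_to_world"]; d=T[:3,:3]@np.array([u[0],u[1],1]); o=T[:3,3]
    return o+d*(z-o[2])/d[2]
def w2p(c,P):
    W=np.linalg.inv(c["cam_to_world"]); 
    return cv2.projectPoints(np.atleast_2d(np.array(P,float)),cv2.Rodrigues(W[:3,:3])[0],W[:3,3],K(c),c["dist_coeffs"])[0][:,0]
def tool(target,q=None):
    "shift in tool mm from current measured pose"
    o=env.get_obs(); return R.from_quat(o["ee_rot"]).inv().apply(np.array(target)-o["tcp_pos"])*1000
E
python3 - <<'E'
from h import *
f=env.grab_frame("top")
a=cv2.resize(f[155:235,235:400,::-1],None,fx=4.8,fy=4.8,interpolation=cv2.INTER_CUBIC);cv2.imwrite("pics/topc.png",a)
c=env.calibration("top")
s=.64
for n,p,z in [("hub",(570,303),.044),("handle",(537,303),.085),("ball",(598,305),.026),("spin",(432,272),.21)]:
    print(n,p2w(c,(p[0]*s,p[1]*s),z))
E
```

```text
hub [ 0.48198498 -0.42024917  0.044     ]
handle [ 0.47432045 -0.35080818  0.085     ]
ball [ 0.4816237  -0.47738342  0.026     ]
spin [ 0.49903204 -0.16321128  0.21      ]
```

View pics/topc.png

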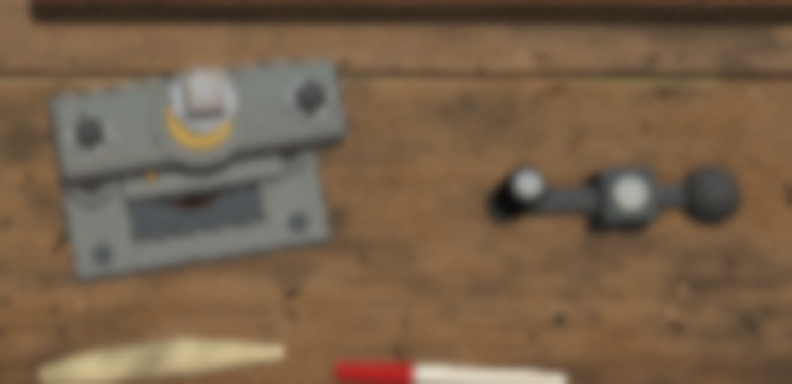

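Run:
```python
from h import *
np.set_printoptions(precision=4,suppress=True)
c=env.calibration("top")
hub=p2w(c,(366.25,195.2),.044);hd=p2w(c,(344.8,193.1),.085);b=p2w(c,(382.9,195.2),.026);sp=p2w(c,(277.9,174),.21)
print(hub,hd,b,sp,np.degrees(np.arctan2(*(hd-b)[1::-1])))
o=env.get_obs();Rt=R.from_quat(o["ee_rot"])
w=env.calibration("wrist");T=w["cam_to_world"]
print("cam in tool",Rt.inv().apply(T[:3,3]-o["tcp_pos"]),Rt.as_matrix().T@T[:3,:3],w["vertical_fov"],w["dist_coeffs"])
print(Rt.as_matrix())
t=hub.copy();t[2]=.25
print(tool(t))
```

```text
[ 0.4783 -0.4242  0.044 ] [ 0.4766 -0.354   0.085 ] [ 0.4816 -0.4779  0.026 ] [ 0.4992 -0.1666  0.21  ] 92.33321401099607
cam in tool [ 0.0672  0.0021 -0.1427] [[ 0.     -0.9638 -0.2666]
 [ 1.     -0.0002  0.0009]
 [-0.001  -0.2666  0.9638]] 62.03248152004742 [-0.0739  0.      0.      0.      0.    ]
[[ 0.949   0.3153 -0.0002]
 [ 0.3153 -0.949   0.0015]
 [ 0.0003 -0.0015 -1.    ]]
[320.0788 -21.1702 -19.3573]
```

Run:
```python
from h import *
print(tool([.499,-.167,.265]))
```

```text
[ 420.8066379  -258.74768423  -33.97802485]
```

>>> arm_command:
  steps: "1 50 -31 -34 0 0 -9; 1 105 -65 -34 0 0 -18; 1 158 -97 -34 0 0 -27; 1 210 -129 -34 0 0 -36; 1 263 -162 -34 0 0 -45; 1 316 -194 -34 0 0 -54; 1 368 -226 -34 0 0 -63; 1 421 -259 -34 0 0 -72"

```text
time_s: 1.15
tcp_pos: [0.4984, -0.1674, 0.2652]
ee_rot: [0.703, 0.711, -0.0, 0.0]
ft_force: [0.9, -1.9, -0.3]
width: 0.0851
gripper_force: 0.0
```

>>> arm_command:
  steps: "1 0 0 0 0 0 0; 1 0 0 0 0 0 0; 1 0 0 0 0 0 0; 1 0 0 0 0 0 0; 1 0 0 0 0 0 0; 1 0 0 0 0 0 0; 1 0 0 0 0 0 0; 1 0 0 0 0 0 0"

```text
time_s: 2.15
tcp_pos: [0.4974, -0.1692, 0.2653]
ee_rot: [0.705, 0.709, -0.0, -0.0]
ft_force: [0.5, 0.7, 0.1]
width: 0.0854
gripper_force: 0.0
```

Run:
```python
from h import *
np.set_printoptions(precision=4,suppress=True)
o=env.get_obs();c=env.calibration("wrist");f=env.grab_frame("wrist")
import pickle;pickle.dump((f,c,o),open("w1.pkl","wb"))
print(o["tcp_pos"],o["q"],w2p(c,[.4992,-.1666,.21]))
cv2.imwrite("pics/w1.png",cv2.resize(f[:,:,::-1],(800,600),interpolation=cv2.INTER_CUBIC))
```

```text
[ 0.4974 -0.1692  0.2653] [-0.5582  0.0069  1.6908 -0.      1.4439 -0.5648] [[256.9526 206.7405]]
```

View pics/w1.png

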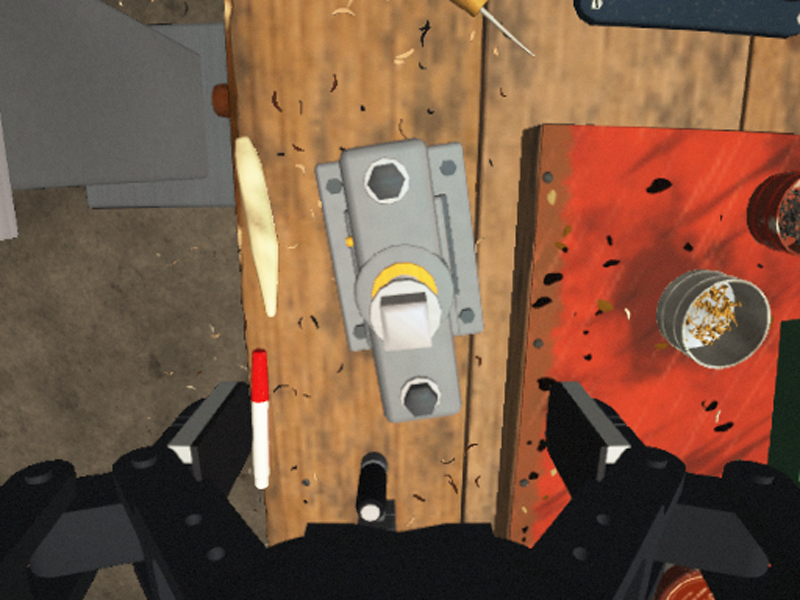

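Run:
```python
from h import *
import pickle
f,c,o=pickle.load(open("w1.pkl","rb"))
a=cv2.resize(f[165:235,220:310,::-1],None,fx=8,fy=8,interpolation=cv2.INTER_CUBIC);cv2.imwrite("pics/w1c.png",a)
```

```text
(no output)
```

View pics/w1c.png

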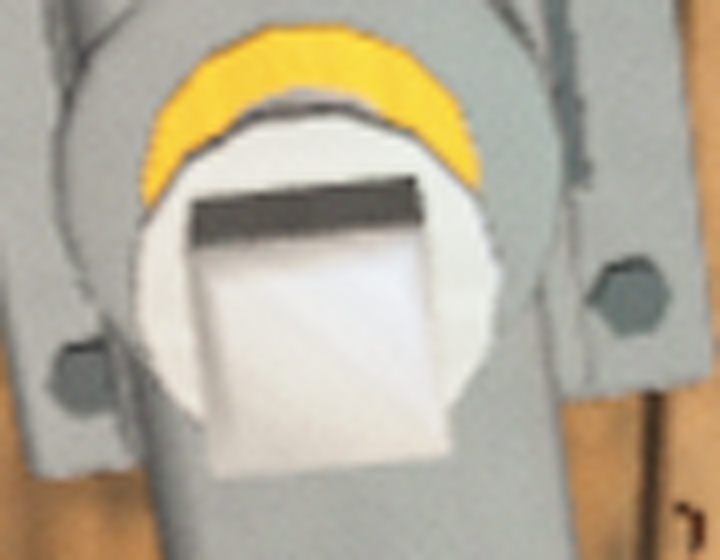

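Run:
```python
from h import *
import pickle
from scipy.optimize import least_squares
f,c,o=pickle.load(open("w1.pkl","rb"))
cr=lambda p:(np.array(p,float)-3.5)/8+[220,165]
obs=cr([(190,248),(425,225),(450,455),(212,480),(190,205),(418,180)])
circ=cr([(137,295),(500,295),(150,210),(480,190),(325,112),(200,418),(455,410)])
h=.01
# image up=+y, right=+x world(tool y)
M=np.array([(-h,h,.017),(h,h,.017),(h,-h,.017),(-h,-h,.017),(-h,h,0),(h,h,0)])
def place(p,m): return R.from_euler("z",p[3]).apply(m)+p[:3]
def res(p):
    r=(w2p(c,place(p,M))-obs).ravel()
    cc=[np.linalg.norm(p2w(c,q,p[2])[:2]-p[:2]) for q in circ]
    return np.r_[r,(np.array(cc)-.0165)*1400]
s=least_squares(res,[.498,-.167,.19,-.0])
p=s.x;print(p,np.degrees(p[3]),np.round(s.fun,1))
Rt=R.from_quat(o["ee_rot"])
print("tool",Rt.inv().apply(p[:3]-o["tcp_pos"])*1e3,Rt.as_matrix()[:,0])
```

```text
[ 0.50103218 -0.16926128  0.18878954  0.11635191] 6.666473560196202 [-0.4  0.3  0.5 -0.   0.2 -0.3  0.4 -0.3  0.5 -0.8  0.1 -0.7 -0.4 -0.3
  0.5  1.1  0.3 -0.9  0.1]
tool [-6.87823914e-02  3.63322652e+00  7.65022012e+01] [-6.63807734e-03  9.99977968e-01  8.37912531e-06]
```

>>> arm_command:
  steps: "1 -40 -3 0 0 0 0; 1 -90 -7 0 0 0 0; 1 -145 -11 30 0 0 0; 1 -195 -15 60 0 0 0; 1 -235 -18 100 0 0 0; 1 -253 -19 135 0 0 0; 1 -253 -19 145 0 0 0; 1 -253 -19 145 0 0 0"

```text
time_s: 3.2
tcp_pos: [0.4802, -0.4214, 0.1202]
ee_rot: [0.705, 0.71, 0.0, -0.001]
ft_force: [-0.5, -0.5, 1.7]
width: 0.0854
gripper_force: 0.0
```

Run:
```python
from h import *
np.set_printoptions(precision=4,suppress=True)
o=env.get_obs();c=env.calibration("wrist");f=env.grab_frame("wrist")
import pickle;pickle.dump((f,c,o),open("w2.pkl","wb"))
print(o["tcp_pos"],o["qd"],w2p(c,[.479,-.422,.044]))
cv2.imwrite("pics/w2.png",cv2.resize(f[60:384,120:392,::-1],None,fx=1.85,fy=1.85,interpolation=cv2.INTER_CUBIC))
```

```text
[ 0.4802 -0.4214  0.1202] [ 0.0106 -0.035  -0.0248 -0.0023  0.0026 -0.001 ] [[252.6332 202.2623]]
```

View pics/w2.png

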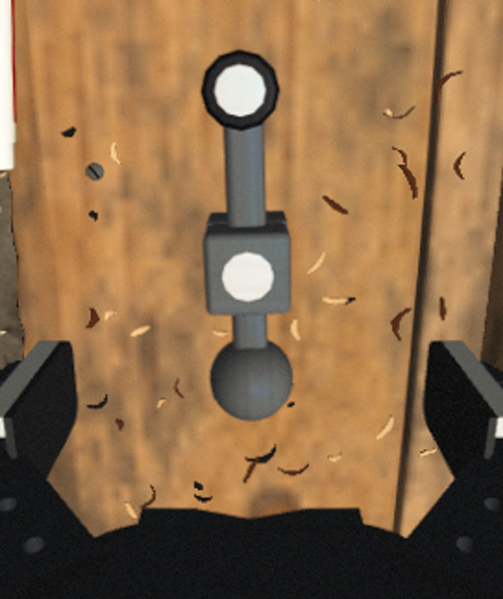

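Run:
```python
from h import *
import pickle
from scipy.optimize import least_squares
f,c,o=pickle.load(open("w2.pkl","rb"))
obs=np.array([(240,90),(206,231),(290,229),(291,313),(207,314),(248,276),(251,379)],float)/1.85+[120,60]
h=.017
M=np.array([(.07,0,.085),(h,h,.044),(h,-h,.044),(-h,-h,.044),(-h,h,.044),(0,0,.044),(-.053,0,.026)])
def place(p): return R.from_euler("z",p[2]).apply(M)+[p[0],p[1],0]
s=least_squares(lambda p:(w2p(c,place(p))-obs).ravel(),[.479,-.422,1.57],loss="soft_l1")
p=s.x;print(p,np.degrees(p[2]),np.round((w2p(c,place(p))-obs),1).tolist())
Rt=R.from_quat(o["ee_rot"]);X=Rt.as_matrix()[:,0]
print("tool yaw",np.degrees(np.arctan2(X[1],X[0])),"shift for tcp z=.012",tool([p[0],p[1],.012]))
```

```text
[ 0.47996622 -0.42642364  1.60554905] 91.9911844217275 [[0.2, -0.9], [-2.2, 1.0], [0.6, 0.8], [0.5, 0.4], [-0.4, 1.1], [-0.1, -1.0], [0.2, -1.9]]
tool yaw 90.4087523420911 shift for tcp z=.012 [ -4.40091765  -1.00241829 109.54981619]
```

>>> arm_command:
  steps: "1 -4 -1 15 0 0 -1.6; 1 -4 -1 35 0 0 -1.6; 1 -4 -1 55 0 0 -1.6; 1 -4 -1 75 0 0 -1.6; 1 -4 -1 90 0 0 -1.6; 1 -4 -1 100 0 0 -1.6; 1 -4 -1 106 0 0 -1.6; 1 -4 -1 108 0 0 -1.6"

```text
time_s: 4.25
tcp_pos: [0.4793, -0.4265, 0.0123]
ee_rot: [0.695, 0.719, -0.0, 0.0]
ft_force: [0.1, 1.4, 0.6]
width: 0.0857
gripper_force: 0.0
```

>>> arm_command:
  steps: "0.3 0 0 0 0 0 0; 0.2 0 0 0 0 0 0; 0.2 0 0 0 0 0 0; 0.2 0 0 0 0 0 0; 0.2 0 0 0 0 0 0; 0.2 0 0 0 0 0 0; 0.2 0 0 0 0 0 0; 0.2 0 0 0 0 0 0"

```text
time_s: 5.25
tcp_pos: [0.4793, -0.4268, 0.0129]
ee_rot: [0.695, 0.719, -0.0, 0.0]
ft_force: [-0.3, -1.1, 5.9]
width: 0.033
gripper_force: 61.5
```

Run:
```python
from h import *
np.set_printoptions(precision=4,suppress=True)
o=env.get_obs();c=env.calibration("wrist");f=env.grab_frame("wrist")
import pickle;pickle.dump((f,c,o),open("w3.pkl","wb"))
X=R.from_quat(o["ee_rot"]).as_matrix()[:,0]
print(o["tcp_pos"],np.degrees(np.arctan2(X[1],X[0])))
cv2.imwrite("pics/w3.png",cv2.resize(f[20:384,150:350,::-1],None,fx=1.64,fy=1.64,interpolation=cv2.INTER_CUBIC))
```

```text
[ 0.4793 -0.4268  0.0129] 91.98337332511733
```

View pics/w3.png

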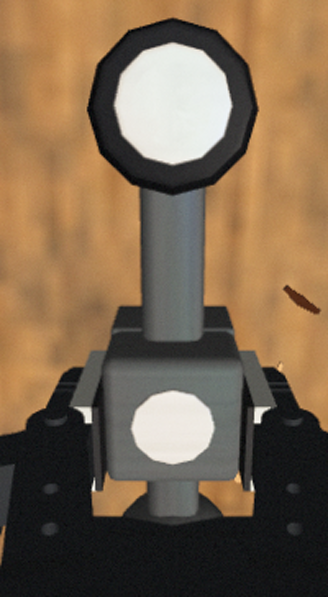

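Run:
```python
from h import *
np.set_printoptions(precision=2,suppress=True)
import pickle
f,c,o=pickle.load(open("w3.pkl","rb"));Rt=R.from_quat(o["ee_rot"])
px=lambda p:np.array(p)/1.64+[150,20]
for n,p,z in [("hubdisc",(173,427),.044),("handle",(173,105.5),.085)]:
    w=p2w(c,px(p),z); print(n,w*1e3,"in tool",Rt.inv().apply(w-o["tcp_pos"])*1e3)
sp=np.array([.5010,-.1693,.1888]);print("yaw turn needed",6.67+90-91.98)
# TCP target assuming crank centre at TCP
```

```text
hubdisc [ 480.08 -427.3    44.  ] in tool [ -0.55   0.73 -31.05]
handle [ 477.54 -356.86   85.  ] in tool [ 69.91   0.65 -72.12]
yaw turn needed 4.689999999999998
```

>>> arm_command:
  steps: "0.2 0 0 -40 0 0 0; 0.2 0 0 -90 0 0 0; 0.2 0 0 -145 0 0 0; 0.2 10 1 -195 0 0 0; 0.2 45 5 -230 0 0 0; 0.2 95 11 -237 0 0 -2; 0.2 145 17 -237 0 0 -4; 0.2 190 22 -237 0 0 -4.7"

```text
time_s: 6.3
tcp_pos: [0.4937, -0.2331, 0.2474]
ee_rot: [0.664, 0.747, 0.0, -0.002]
ft_force: [0.6, -0.8, -5.6]
width: 0.0329
gripper_force: 61.4
```

>>> arm_command:
  steps: "0.2 35 4 0 0 0 0; 0.2 57 7 0 0 0 0; 0.2 66 8 0 0 0 0; 0.2 66 8 0 0 0 0; 0.2 66 8 0 0 0 0; 0.2 66 8 0 0 0 0; 0.2 66 8 0 0 0 0; 0.2 66 8 0 0 0 0"

```text
time_s: 7.3
tcp_pos: [0.4948, -0.1695, 0.2493]
ee_rot: [0.665, 0.747, -0.0, 0.0]
ft_force: [0.5, 0.1, -4.3]
width: 0.033
gripper_force: 61.4
```

```bash
cat > rel.py <<'E'
from h import *
import sys
np.set_printoptions(precision=2,suppress=True)
o=env.get_obs();Rt=R.from_quat(o["ee_rot"]);X=Rt.as_matrix()[:,0]
print(o["tcp_pos"]*1e3,"yaw",np.degrees(np.arctan2(X[1],X[0])),"q6",o["q"][5],"ft",o["ft_force"],o["torque"],"w",o["width"])
print("tilt",Rt.as_matrix()[:,2])
print("shift",tool([float(a) for a in sys.argv[1:4]]))
E
python3 rel.py .5003 -.1690 .2017
```

```text
[ 494.77 -169.48  249.31] yaw 96.65698311868584 q6 -0.6774856783534402 ft [ 0.51  0.08 -4.29] [ 0.04  0.   -0.06] w 0.03298457369530045
tilt [ 0. -0. -1.]
shift [-0.16  5.55 47.61]
```

>>> arm_command:
  steps: "0.2 0 3 0 0 0 0; 0.2 0 5.5 3 0 0 0; 0.2 0 5.5 8 0 0 0; 0.2 0 5.5 14 0 0 0; 0.2 0 5.5 20 0 0 0; 0.2 0 5.5 24 0 0 0; 0.2 0 5.5 24 0 0 0; 0.2 0 5.5 24 0 0 0"

```text
time_s: 8.3
tcp_pos: [0.5004, -0.1687, 0.2255]
ee_rot: [0.665, 0.747, 0.0, 0.0]
ft_force: [-0.2, -0.3, -4.6]
width: 0.0333
gripper_force: 61.4
```

```bash
python3 rel.py .5003 -.1690 .2017
python3 - <<'E'
from h import *
f=env.grab_frame("wrist")
cv2.imwrite("pics/w4.png",cv2.resize(f[100:384,130:390,::-1],None,fx=2.1,fy=2.1,interpolation=cv2.INTER_CUBIC))
E
```

```text
[ 500.39 -168.65  225.54] yaw 96.6816386419097 q6 -0.6707818272204233 ft [-0.24 -0.35 -4.6 ] [-0.04 -0.01  0.  ] w 0.03332110619648575
tilt [ 0. -0. -1.]
shift [-0.33 -0.13 23.84]
```

>>> arm_command:
  steps: "0.2 0 0 1 0 0 0; 0.2 0 0 2 0 0 0; 0.2 0 0 3 0 0 0; 0.2 0 0 4 0 0 0; 0.2 0 0 5 0 0 0; 0.2 0 0 6 0 0 0; 0.2 0 0 7 0 0 0; 0.2 0 0 7 0 0 0"

```text
time_s: 9.35
tcp_pos: [0.5002, -0.1686, 0.2182]
ee_rot: [0.665, 0.747, -0.0, -0.0]
ft_force: [0.1, 0.7, -3.9]
width: 0.0332
gripper_force: 61.3
```

>>> arm_command:
  steps: "0.2 0 0 1 0 0 0; 0.2 0 0 2 0 0 0; 0.2 0 0 3 0 0 0; 0.2 0 0 4 0 0 0; 0.2 0 0 5 0 0 0; 0.2 0 0 6 0 0 0; 0.2 0 0 6 0 0 0; 0.2 0 0 6 0 0 0"

```text
time_s: 10.35
tcp_pos: [0.5003, -0.1686, 0.2124]
ee_rot: [0.665, 0.747, 0.0, 0.0]
ft_force: [0.3, 0.7, -4.8]
width: 0.0334
gripper_force: 61.3
```

>>> arm_command:
  steps: "0.2 0 0 2 0 0 0; 0.2 0 0 4 0 0 0; 0.2 0 0 6 0 0 0; 0.2 0 0 8 0 0 0; 0.2 0 0 9 0 0 0; 0.2 0 0 10 0 0 0; 0.2 0 0 11 0 0 0; 0.2 0 0 11 0 0 0"

```text
time_s: 11.35
tcp_pos: [0.5004, -0.1687, 0.2038]
ee_rot: [0.665, 0.747, -0.0, 0.0]
ft_force: [-7.0, 4.2, 11.0]
width: 0.0329
gripper_force: 63.3
```

>>> arm_command:
  steps: "0.5 0 0 0 0 0 0; 0.7 0 0 0 0 0 0; 0.7 0 0 0 0 0 0; 0.7 0 0 0 0 0 0; 0.7 0 0 -10 0 0 0; 0.7 0 0 -30 0 0 0; 0.7 0 0 -60 0 0 0; 0.7 0 0 -100 0 0 0"

```text
time_s: 12.35
tcp_pos: [0.4998, -0.1684, 0.3022]
ee_rot: [0.665, 0.747, -0.0, -0.001]
ft_force: [0.1, 0.2, -0.1]
width: 0.0599
gripper_force: 0.0
```

Run:
```python
from h import *
np.set_printoptions(precision=4,suppress=True)
o=env.get_obs();c=env.calibration("wrist");f=env.grab_frame("wrist")
import pickle;pickle.dump((f,c,o),open("w5.pkl","wb"))
print(o["tcp_pos"],o["qd"])
cv2.imwrite("pics/w5.png",cv2.resize(f[0:384,130:390,::-1],None,fx=1.56,fy=1.56,interpolation=cv2.INTER_CUBIC))
for z in (0,.01,.02):
  M=np.array([(.07,0,.085),(0,0,.044),(.017,.017,0),(.017,-.017,0),(.017,.017,.044),(.017,-.017,.044)])
  P=R.from_euler("z",96.67,degrees=True).apply(M)+[.5003+.0007,-.169-.0003,.1888+z]
  print(z,((w2p(c,P)-[130,0])*1.56).round(0).tolist())
```

```text
[ 0.4998 -0.1684  0.3022] [-0.0023 -0.1641 -0.4918  0.0012  0.6266 -0.0007]
0 [[197.0, 156.0], [197.0, 321.0], [164.0, 265.0], [229.0, 265.0], [158.0, 284.0], [236.0, 284.0]]
0.01 [[197.0, 155.0], [197.0, 328.0], [163.0, 268.0], [231.0, 269.0], [156.0, 289.0], [238.0, 289.0]]
0.02 [[198.0, 154.0], [197.0, 336.0], [162.0, 273.0], [232.0, 273.0], [154.0, 295.0], [240.0, 295.0]]
```

View pics/w5.png

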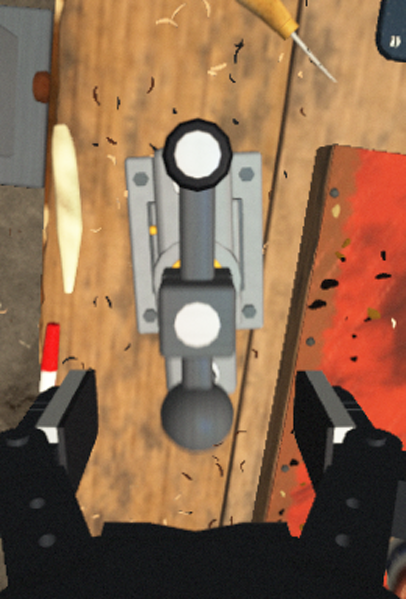

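>>> arm_command:
  steps: "0.7 30 0 0 0 0 0; 0.7 60 0 0 0 0 0; 0.7 70 0 0 0 0 0; 0.7 70 0 10 0 0 0; 0.7 70 0 30 0 0 0; 0.7 70 0 50 0 0 0; 0.7 70 0 64 0 0 0; 0.7 70 0 68 0 0 0"

```text
time_s: 13.4
tcp_pos: [0.4916, -0.0994, 0.232]
ee_rot: [0.665, 0.747, -0.0, -0.001]
ft_force: [0.3, -0.1, 0.6]
width: 0.0598
gripper_force: 0.0
```

```bash
python3 rel.py .4923 -.0992 .235
```

```text
[491.59 -99.4  232.  ] yaw 96.64004932386398 q6 -0.5566572375110435 ft [ 0.31 -0.14  0.59] [ 0.03  0.   -0.06] w 0.059842269299889214
tilt [-0.  0. -1.]
shift [ 0.12  0.73 -3.  ]
```

>>> arm_command:
  steps: "0.5 0 0.7 -3 0 0 0; 0.3 0 0.7 -3 0 0 0; 0.1 0 0.7 -3 0 0 0; 0.1 0 0.7 -3 0 0 0; 0.1 0 0.7 -3 0 0 0; 0.1 0 0.7 -3 0 0 0; 0.1 0 0.7 -3 0 0 0; 0.1 0 0.7 -3 0 0 0"

```text
time_s: 14.4
tcp_pos: [0.4934, -0.099, 0.2372]
ee_rot: [0.665, 0.747, 0.0, 0.001]
ft_force: [-0.1, 1.7, 5.1]
width: 0.0224
gripper_force: 58.8
```

```bash
python3 rel.py .4923 -.0992 .235
python3 - <<'E'
import numpy as np
# tool frame at handle: centre at (-70,0). clockwise from above: handle moves from +x tool toward world +x = tool +y. angle a: pos=70(cos a -1), 70 sin a ; z sink=14*a/2pi
def rows(a0,a1,n=8,r=70):
    for a in np.linspace(a0,a1,n+1)[1:]:
        d=np.radians(a)-np.radians(a0)
        print(f"{r*(np.cos(np.radians(a))-np.cos(np.radians(a0))):.1f} {r*(np.sin(np.radians(a))-np.sin(np.radians(a0))):.1f} {14*d/2/np.pi:.1f}",end="; ")
    print()
rows(0,90);rows(90,270);rows(270,450);rows(0,40)
E
```

```text
[493.36 -98.96 237.2 ] yaw 96.6918079565157 q6 -0.5556807811597658 ft [-0.08  1.68  5.07] [ 0.11 -0.01 -0.01] w 0.022422809404249008
tilt [ 0. -0. -1.]
shift [-0.11 -1.09  2.2 ]
-1.3 13.7 0.4; -5.3 26.8 0.9; -11.8 38.9 1.3; -20.5 49.5 1.8; -31.1 58.2 2.2; -43.2 64.7 2.6; -56.3 68.7 3.1; -70.0 70.0 3.5; 
-26.8 -5.3 0.9; -49.5 -20.5 1.8; -64.7 -43.2 2.6; -70.0 -70.0 3.5; -64.7 -96.8 4.4; -49.5 -119.5 5.2; -26.8 -134.7 6.1; -0.0 -140.0 7.0; 
26.8 5.3 0.9; 49.5 20.5 1.8; 64.7 43.2 2.6; 70.0 70.0 3.5; 64.7 96.8 4.4; 49.5 119.5 5.2; 26.8 134.7 6.1; 0.0 140.0 7.0; 
-0.3 6.1 0.2; -1.1 12.2 0.4; -2.4 18.1 0.6; -4.2 23.9 0.8; -6.6 29.6 1.0; -9.4 35.0 1.2; -12.7 40.2 1.4; -16.4 45.0 1.6;
```

>>> arm_command:
  steps: "0.1 -0.3 6 0.2 0 0 0; 0.1 -3 19.3 0.7 0 0 0; 0.1 -8 32 1.2 0 0 0; 0.1 -16 44.5 1.7 0 0 0; 0.1 -27 55.3 2.2 0 0 0; 0.1 -41 63.7 2.8 0 0 0; 0.1 -56.3 68.7 3.3 0 0 0; 0.1 -70 70 3.7 0 0 0"

```text
time_s: 15.4
tcp_pos: [0.5707, -0.1603, 0.2336]
ee_rot: [0.665, 0.747, 0.0, -0.0]
ft_force: [-3.1, 3.2, 7.5]
width: 0.0223
gripper_force: 59.4
```

```bash
cat > ang.py <<'E'
from h import *
np.set_printoptions(precision=2,suppress=True)
o=env.get_obs();d=o["tcp_pos"][:2]-[.5004,-.1687];a=np.arctan2(d[1],d[0])
t=np.array([np.sin(a),-np.cos(a)]);r=d/np.linalg.norm(d);F=o["ft_force"]
print("cw deg from start",(96.67-np.degrees(a))%360,"rad mm",np.linalg.norm(d)*1e3,"z",o["tcp_pos"][2]*1e3,"Ftan",F[:2]@t,"Frad",F[:2]@r,"Fz",F[2],"tau",o["torque"],"w",o["width"],"q",o["q"])
X=R.from_quat(o["ee_rot"]).as_matrix();print("yaw",np.degrees(np.arctan2(X[1,0],X[0,0])),X[:,2])
E
python3 ang.py
```

```text
cw deg from start 89.84299957350774 rad mm 70.79287930271096 z 233.64978195932215 Ftan -3.5656474993182377 Frad -2.745292440587696 Fz 7.500536780908959 tau [0.55 0.83 0.06] w 0.02232298358971634 q [-0.48  0.2   1.54  0.    1.4  -0.59]
yaw 96.70809355883326 [-0.  0. -1.]
```

>>> arm_command:
  steps: "0.1 -26.8 -5.3 0.9 0 0 0; 0.1 -49.5 -20.5 1.8 0 0 0; 0.1 -64.7 -43.2 2.6 0 0 0; 0.1 -70 -70 3.5 0 0 0; 0.1 -64.7 -96.8 4.4 0 0 0; 0.1 -49.5 -119.5 5.2 0 0 0; 0.1 -26.8 -134.7 6.1 0 0 0; 0.1 0 -140 7 0 0 0"

```text
time_s: 16.4
tcp_pos: [0.431, -0.1787, 0.2273]
ee_rot: [0.665, 0.747, -0.002, 0.002]
ft_force: [2.9, -4.0, 2.8]
width: 0.0226
gripper_force: 59.1
```

```bash
python3 ang.py
```

```text
cw deg from start 268.4929272435758 rad mm 70.13879571385456 z 227.2907430229239 Ftan -4.387568147998347 Frad -2.251724556261186 Fz 2.7541849216508614 tau [-0.61 -0.89 -0.05] w 0.02264048664182702 q [-0.65 -0.13  1.9  -0.    1.37 -0.76]
yaw 96.58035998886135 [ 0.   -0.01 -1.  ]
```

>>> arm_command:
  steps: "0.1 26.8 5.3 1 0 0 0; 0.1 49.5 20.5 1.9 0 0 0; 0.1 64.7 43.2 2.8 0 0 0; 0.1 70 70 3.7 0 0 0; 0.1 64.7 96.8 4.6 0 0 0; 0.1 49.5 119.5 5.5 0 0 0; 0.1 26.8 134.7 6.4 0 0 0; 0.1 0 140 7.3 0 0 0"

```text
time_s: 17.4
tcp_pos: [0.571, -0.1601, 0.2195]
ee_rot: [0.664, 0.748, 0.0, -0.001]
ft_force: [-6.6, 3.2, 8.2]
width: 0.0223
gripper_force: 60.3
```

```bash
python3 ang.py
```

```text
cw deg from start 89.71169578793788 rad mm 71.10463146050645 z 219.4508649412169 Ftan -4.00337526027769 Frad -6.19455969817586 Fz 8.214763675750072 tau [0.6  1.72 0.05] w 0.022269586189032693 q [-0.48  0.21  1.56  0.    1.37 -0.6 ]
yaw 96.7687782385692 [-0.  0. -1.]
```

>>> arm_command:
  steps: "0.1 -26.8 -5.3 0.9 0 0 0; 0.1 -49.5 -20.5 1.8 0 0 0; 0.1 -64.7 -43.2 2.6 0 0 0; 0.1 -70 -70 3.5 0 0 0; 0.1 -64.7 -96.8 4.4 0 0 0; 0.1 -49.5 -119.5 5.2 0 0 0; 0.1 -26.8 -134.7 6.1 0 0 0; 0.1 0 -140 7 0 0 0"

```text
time_s: 18.4
tcp_pos: [0.431, -0.1788, 0.2132]
ee_rot: [0.665, 0.747, -0.002, 0.003]
ft_force: [1.1, -3.7, 5.4]
width: 0.0226
gripper_force: 59.6
```

```bash
python3 ang.py
```

```text
cw deg from start 268.35742939552665 rad mm 70.14442704319902 z 213.1743472290357 Ftan -3.8157690001290514 Frad -0.5056755116246502 Fz 5.4087549221352935 tau [-0.62 -0.71  0.06] w 0.022635282882366443 q [-0.65 -0.12  1.91 -0.    1.34 -0.76]
yaw 96.58747339517635 [ 0.   -0.01 -1.  ]
```

>>> arm_command:
  steps: "0.1 13.7 1.3 0.4 0 0 0; 0.1 26.8 5.3 0.9 0 0 0; 0.1 38.9 11.8 1.3 0 0 0; 0.1 49.5 20.5 1.8 0 0 0; 0.1 58.2 31.1 2.2 0 0 0; 0.1 64.7 43.2 2.6 0 0 0; 0.1 68.7 56.3 3.1 0 0 0; 0.1 70 70 3.5 0 0 0"

```text
time_s: 19.4
tcp_pos: [0.4931, -0.0984, 0.2092]
ee_rot: [0.664, 0.747, -0.0, -0.0]
ft_force: [-3.9, 1.4, 10.1]
width: 0.0228
gripper_force: 60.1
```

```bash
python3 ang.py
python3 - <<'E'
import numpy as np
for a0 in range(0,361,20):
    r=[]
    for k in range(1,9):
        a,b=np.radians(a0+20*min(k,6)/6),np.radians(a0)
        r.append(f"0.1 {70*(np.cos(a)-np.cos(b)):.1f} {70*(np.sin(a)-np.sin(b)):.1f} {14*(a-b)/2/np.pi:.1f} 0 0 0")
    print(a0,"; ".join(r))
E
```

```text
cw deg from start 0.7093887037217712 rad mm 70.65751260009482 z 209.15518794945802 Ftan -3.7449713999500296 Frad 1.8438224029075154 Fz 10.054893816282402 tau [0.01 0.69 0.05] w 0.022792714679358523 q [-0.44 -0.01  1.82 -0.    1.33 -0.56]
yaw 96.7206441947217 [-0.  0. -1.]
0 0.1 -0.1 4.1 0.1 0 0 0; 0.1 -0.5 8.1 0.3 0 0 0; 0.1 -1.1 12.2 0.4 0 0 0; 0.1 -1.9 16.1 0.5 0 0 0; 0.1 -2.9 20.1 0.6 0 0 0; 0.1 -4.2 23.9 0.8 0 0 0; 0.1 -4.2 23.9 0.8 0 0 0; 0.1 -4.2 23.9 0.8 0 0 0
20 0.1 -1.5 3.8 0.1 0 0 0; 0.1 -3.2 7.5 0.3 0 0 0; 0.1 -5.2 11.1 0.4 0 0 0; 0.1 -7.3 14.5 0.5 0 0 0; 0.1 -9.6 17.9 0.6 0 0 0; 0.1 -12.2 21.1 0.8 0 0 0; 0.1 -12.2 21.1 0.8 0 0 0; 0.1 -12.2 21.1 0.8 0 0 0
40 0.1 -2.7 3.0 0.1 0 0 0; 0.1 -5.6 5.9 0.3 0 0 0; 0.1 -8.6 8.6 0.4 0 0 0; 0.1 -11.8 11.2 0.5 0 0 0; 0.1 -15.2 13.5 0.6 0 0 0; 0.1 -18.6 15.6 0.8 0 0 0; 0.1 -18.6 15.6 0.8 0 0 0; 0.1 -18.6 15.6 0.8 0 0 0
60 0.1 -3.6 1.9 0.1 0 0 0; 0.1 -7.3 3.7 0.3 0 0 0; 0.1 -11.1 5.2 0.4 0 0 0; 0.1 -14.9 6.4 0.5 0 0 0; 0.1 -18.9 7.5 0.6 0 0 0; 0.1 -22.8 8.3 0.8 0 0 0; 0.1 -22.8 8.3 0.8 0 0 0; 0.1 -22.8 8.3 0.8 0 0 0
80 0.1 -4.0 0.6 0.1 0
[... 2315 characters left out ...]
0.5 0 0 0; 0.1 15.9 12.6 0.6 0 0 0; 0.1 18.6 15.6 0.8 0 0 0; 0.1 18.6 15.6 0.8 0 0 0; 0.1 18.6 15.6 0.8 0 0 0
320 0.1 2.5 3.2 0.1 0 0 0; 0.1 4.9 6.5 0.3 0 0 0; 0.1 7.0 10.0 0.4 0 0 0; 0.1 8.9 13.6 0.5 0 0 0; 0.1 10.7 17.3 0.6 0 0 0; 0.1 12.2 21.1 0.8 0 0 0; 0.1 12.2 21.1 0.8 0 0 0; 0.1 12.2 21.1 0.8 0 0 0
340 0.1 1.3 3.9 0.1 0 0 0; 0.1 2.3 7.8 0.3 0 0 0; 0.1 3.2 11.8 0.4 0 0 0; 0.1 3.7 15.8 0.5 0 0 0; 0.1 4.1 19.9 0.6 0 0 0; 0.1 4.2 23.9 0.8 0 0 0; 0.1 4.2 23.9 0.8 0 0 0; 0.1 4.2 23.9 0.8 0 0 0
360 0.1 -0.1 4.1 0.1 0 0 0; 0.1 -0.5 8.1 0.3 0 0 0; 0.1 -1.1 12.2 0.4 0 0 0; 0.1 -1.9 16.1 0.5 0 0 0; 0.1 -2.9 20.1 0.6 0 0 0; 0.1 -4.2 23.9 0.8 0 0 0; 0.1 -4.2 23.9 0.8 0 0 0; 0.1 -4.2 23.9 0.8 0 0 0
```

>>> arm_command:
  steps: "0.1 -0.5 8.1 0.3 0 0 0; 0.1 -1.9 16.1 0.5 0 0 0; 0.1 -4.2 23.9 0.8 0 0 0; 0.1 -7.5 31.4 1 0 0 0; 0.1 -11.5 38.4 1.3 0 0 0; 0.1 -16.4 45 1.6 0 0 0; 0.1 -16.4 45 1.6 0 0 0; 0.1 -16.4 45 1.6 0 0 0"

```text
time_s: 20.4
tcp_pos: [0.5402, -0.1103, 0.2076]
ee_rot: [0.665, 0.747, 0.0, 0.001]
ft_force: [-0.4, 1.8, 7.5]
width: 0.0223
gripper_force: 60.1
```

```bash
python3 ang.py
```

```text
cw deg from start 40.9685687739478 rad mm 70.66395323677146 z 207.64417960554573 Ftan -1.3561117924524568 Frad 1.2331261829363602 Fz 7.456119669578269 tau [ 0.03  0.2  -0.01] w 0.022269521359021667 q [-0.42  0.11  1.69 -0.    1.33 -0.54]
yaw 96.68852909046268 [ 0. -0. -1.]
```

Run:
```python
import numpy as np
for a0 in range(40,361,20):
    r=[]
    for k in range(1,9):
        a,b=np.radians(a0+20*k/8),np.radians(a0)
        r.append(f"{70*(np.cos(a)-np.cos(b)):.1f} {70*(np.sin(a)-np.sin(b)):.1f}")
    print(a0,"; ".join(r))
```

```text
40 -2.0 2.3; -4.1 4.5; -6.3 6.6; -8.6 8.6; -11.0 10.5; -13.5 12.3; -16.0 14.0; -18.6 15.6
60 -2.7 1.5; -5.4 2.8; -8.2 4.0; -11.1 5.2; -14.0 6.1; -16.9 7.0; -19.8 7.7; -22.8 8.3
80 -3.0 0.5; -6.1 0.8; -9.1 1.0; -12.2 1.1; -15.2 1.0; -18.3 0.8; -21.3 0.5; -24.3 0.0
100 -3.0 -0.6; -6.0 -1.3; -8.9 -2.2; -11.8 -3.2; -14.6 -4.3; -17.4 -5.5; -20.2 -6.8; -22.8 -8.3
120 -2.6 -1.6; -5.2 -3.3; -7.6 -5.1; -10.0 -7.0; -12.3 -9.0; -14.5 -11.1; -16.6 -13.3; -18.6 -15.6
140 -1.9 -2.4; -3.7 -4.8; -5.4 -7.4; -7.0 -10.0; -8.5 -12.7; -9.8 -15.4; -11.0 -18.2; -12.2 -21.1
160 -1.0 -2.9; -1.8 -5.8; -2.6 -8.8; -3.2 -11.8; -3.6 -14.8; -4.0 -17.8; -4.2 -20.9; -4.2 -23.9
180 0.1 -3.1; 0.3 -6.1; 0.6 -9.1; 1.1 -12.2; 1.7 -15.2; 2.4 -18.1; 3.2 -21.0; 4.2 -23.9
200 1.1 -2.8; 2.3 -5.6; 3.7 -8.4; 5.2 -11.1; 6.7 -13.7; 8.4 -16.2; 10.2 -18.7; 12.2 -21.1
220 2.0 -2.3; 4.1 -4.5; 6.3 -6.6; 8.6 -8.6; 11.0 -10.5; 13.5 -12.3; 16.0 -14.0; 18.6 -15.6
240 2.7 -1.5; 5.4 -2.8; 8.2 -4.0; 11.1 -5.2; 14.0 -6.1; 16.9 -7.0; 19.8 -7.7; 22.8 -8.3
260 3.0 -0.5; 6.1 -0.8; 9.1 -1.0; 12.2 -1.1; 15.2 -1.0; 18.3 -0.8; 21.3 -0.5; 24.3 -0.0
280 3.0 0.6; 6.0 1.3; 8.9 2.2; 11.8 3.2; 14.6 4.3; 17.4 5.5; 20.2 6.8; 22.8 8.3
300 2.6 1.6; 5.2 3.3; 7.6 5.1; 10.0 7.0; 12.3 9.0; 14.5 11.1; 16.6 13.3; 18.6 15.6
320 1.9 2.4; 3.7 4.8; 5.4 7.4; 7.0 10.0; 8.5 12.7; 9.8 15.4; 11.0 18.2; 12.2 21.1
340 1.0 2.9; 1.8 5.8; 2.6 8.8; 3.2 11.8; 3.6 14.8; 4.0 17.8; 4.2 20.9; 4.2 23.9
360 -0.1 3.1; -0.3 6.1; -0.6 9.1; -1.1 12.2; -1.7 15.2; -2.4 18.1; -3.2 21.0; -4.2 23.9
```

>>> arm_command:
  steps: "0.1 -2 2.3 0.1 0 0 0; 0.1 -4.1 4.5 0.2 0 0 0; 0.1 -6.4 6.6 0.3 0 0 0; 0.1 -8.6 8.6 0.4 0 0 0; 0.1 -11 10.5 0.5 0 0 0; 0.1 -13.5 12.3 0.6 0 0 0; 0.1 -16 14 0.7 0 0 0; 0.1 -18.6 15.6 0.8 0 0 0"

```text
time_s: 21.4
tcp_pos: [0.5573, -0.1266, 0.2068]
ee_rot: [0.665, 0.747, 0.0, 0.0]
ft_force: [-1.8, 1.9, 8.9]
width: 0.0222
gripper_force: 60.3
```

```bash
python3 ang.py
```

```text
cw deg from start 60.19535799428202 rad mm 70.75763154037575 z 206.81280951663368 Ftan -2.6321269266480583 Frad -0.28651182188843005 Fz 8.876275911310284 tau [0.28 0.67 0.04] w 0.02220425439651044 q [-0.43  0.17  1.64 -0.    1.34 -0.55]
yaw 96.70113658532559 [ 0. -0. -1.]
```

>>> arm_command:
  steps: "0.1 -2.7 1.5 0.1 0 0 0; 0.1 -5.4 2.8 0.2 0 0 0; 0.1 -8.2 4 0.3 0 0 0; 0.1 -11.1 5.2 0.4 0 0 0; 0.1 -14 6.1 0.5 0 0 0; 0.1 -16.9 7 0.6 0 0 0; 0.1 -19.8 7.7 0.7 0 0 0; 0.1 -22.8 8.3 0.8 0 0 0"

```text
time_s: 22.4
tcp_pos: [0.5682, -0.1482, 0.206]
ee_rot: [0.665, 0.747, 0.0, 0.0]
ft_force: [-1.7, 2.7, 9.1]
width: 0.0223
gripper_force: 60.4
```

```bash
python3 ang.py
```

```text
cw deg from start 79.8743117417429 rad mm 70.78313202997509 z 206.04777099311178 Ftan -3.0574406737826814 Frad -0.8278817637208732 Fz 9.145469954430649 tau [0.45 0.76 0.02] w 0.02234460619930807 q [-0.46  0.21  1.59  0.    1.34 -0.58]
yaw 96.7022162158776 [ 0. -0. -1.]
```

>>> arm_command:
  steps: "0.1 -3 0.5 0.1 0 0 0; 0.1 -6.1 0.8 0.2 0 0 0; 0.1 -9.1 1 0.3 0 0 0; 0.1 -12.2 1.1 0.4 0 0 0; 0.1 -15.2 1 0.5 0 0 0; 0.1 -18.3 0.8 0.6 0 0 0; 0.1 -21.3 0.5 0.7 0 0 0; 0.1 -24.3 0 0.8 0 0 0"

```text
time_s: 23.4
tcp_pos: [0.5711, -0.1722, 0.2052]
ee_rot: [0.665, 0.747, 0.0, 0.0]
ft_force: [-0.9, 3.3, 8.7]
width: 0.023
gripper_force: 60.4
```

```bash
python3 ang.py
```

```text
cw deg from start 99.50628007138253 rad mm 70.76354821518856 z 205.2334212362165 Ftan -3.2618889017336823 Frad -1.04922977067704 Fz 8.68552696962043 tau [ 0.58  0.56 -0.  ] w 0.02297173580668556 q [-0.5   0.23  1.56  0.    1.34 -0.61]
yaw 96.70050680744576 [ 0.  0. -1.]
```

>>> arm_command:
  steps: "0.1 -3 -0.6 0.1 0 0 0; 0.1 -6 -1.3 0.2 0 0 0; 0.1 -8.9 -2.2 0.3 0 0 0; 0.1 -11.8 -3.2 0.4 0 0 0; 0.1 -14.6 -4.3 0.5 0 0 0; 0.1 -17.4 -5.5 0.6 0 0 0; 0.1 -20.2 -6.8 0.7 0 0 0; 0.1 -22.8 -8.3 0.8 0 0 0"

```text
time_s: 24.4
tcp_pos: [0.5658, -0.1957, 0.2045]
ee_rot: [0.665, 0.747, 0.001, 0.0]
ft_force: [0.4, 3.3, 8.4]
width: 0.0221
gripper_force: 60.3
```

```bash
python3 ang.py
```

```text
cw deg from start 119.1149312497997 rad mm 70.75681983786 z 204.47776826459054 Ftan -3.2304395323723463 Frad -0.8991374994599756 Fz 8.38601394992307 tau [ 0.68  0.27 -0.01] w 0.022142781519683123 q [-0.54  0.24  1.56  0.    1.34 -0.65]
yaw 96.6979181921741 [ 0.  0. -1.]
```

>>> arm_command:
  steps: "0.1 -2.6 -1.6 0.1 0 0 0; 0.1 -5.2 -3.3 0.2 0 0 0; 0.1 -7.6 -5.1 0.3 0 0 0; 0.1 -10 -7 0.4 0 0 0; 0.1 -12.3 -9 0.5 0 0 0; 0.1 -14.5 -11.1 0.6 0 0 0; 0.1 -16.6 -13.3 0.7 0 0 0; 0.1 -18.6 -15.6 0.8 0 0 0"

```text
time_s: 25.4
tcp_pos: [0.5528, -0.2161, 0.2037]
ee_rot: [0.665, 0.747, 0.001, 0.001]
ft_force: [1.6, 2.5, 7.1]
width: 0.0224
gripper_force: 60.1
```

```bash
python3 ang.py
```

```text
cw deg from start 138.8032941966813 rad mm 70.71915392927643 z 203.74931915426274 Ftan -2.90434213500869 Frad -0.5134501461286589 Fz 7.12153465071334 tau [ 0.68 -0.04 -0.03] w 0.022422448313897173 q [-0.58  0.23  1.58  0.    1.34 -0.69]
yaw 96.68998642361849 [ 0.  0. -1.]
```

>>> arm_command:
  steps: "0.1 -1.9 -2.4 0.1 0 0 0; 0.1 -3.7 -4.8 0.2 0 0 0; 0.1 -5.4 -7.4 0.3 0 0 0; 0.1 -7 -10 0.4 0 0 0; 0.1 -8.5 -12.7 0.5 0 0 0; 0.1 -9.8 -15.4 0.6 0 0 0; 0.1 -11 -18.2 0.7 0 0 0; 0.1 -12.2 -21.1 0.8 0 0 0"

```text
time_s: 26.4
tcp_pos: [0.5336, -0.231, 0.2031]
ee_rot: [0.665, 0.747, 0.001, 0.002]
ft_force: [2.8, 1.2, 6.9]
width: 0.0222
gripper_force: 59.9
```

```bash
python3 ang.py
```

```text
cw deg from start 158.60928790615623 rad mm 70.64399468282136 z 203.06260200318204 Ftan -3.0471280498536166 Frad 0.3095021479494447 Fz 6.928539459947395 tau [ 0.6  -0.33 -0.01] w 0.022177498585942944 q [-0.62  0.19  1.61  0.    1.33 -0.73]
yaw 96.68274147463615 [ 0. -0. -1.]
```

>>> arm_command:
  steps: "0.1 -1 -2.9 0.1 0 0 0; 0.1 -1.8 -5.8 0.2 0 0 0; 0.1 -2.6 -8.8 0.3 0 0 0; 0.1 -3.2 -11.8 0.4 0 0 0; 0.1 -3.6 -14.8 0.5 0 0 0; 0.1 -4 -17.8 0.6 0 0 0; 0.1 -4.2 -20.9 0.7 0 0 0; 0.1 -4.2 -23.9 0.8 0 0 0"

```text
time_s: 27.4
tcp_pos: [0.5106, -0.2385, 0.2024]
ee_rot: [0.665, 0.747, 0.001, 0.002]
ft_force: [4.2, 0.1, 7.3]
width: 0.0223
gripper_force: 59.8
```

```bash
python3 ang.py
```

```text
cw deg from start 178.35253318655506 rad mm 70.51094589744062 z 202.38361187583004 Ftan -4.1616398292004755 Frad 0.4654998046348006 Fz 7.268772879076455 tau [ 0.25 -0.53 -0.03] w 0.022251373367628936 q [-0.65  0.15  1.67  0.    1.32 -0.77]
yaw 96.67288008950695 [ 0. -0. -1.]
```

>>> arm_command:
  steps: "0.1 0.1 -3.1 0.1 0 0 0; 0.1 0.3 -6.1 0.2 0 0 0; 0.1 0.6 -9.1 0.3 0 0 0; 0.1 1.1 -12.2 0.4 0 0 0; 0.1 1.7 -15.2 0.5 0 0 0; 0.1 2.4 -18.1 0.6 0 0 0; 0.1 3.2 -21 0.7 0 0 0; 0.1 4.2 -23.9 0.8 0 0 0"

```text
time_s: 28.4
tcp_pos: [0.4864, -0.2376, 0.2017]
ee_rot: [0.665, 0.747, 0.0, 0.003]
ft_force: [3.0, -1.5, 7.0]
width: 0.0226
gripper_force: 59.8
```

```bash
python3 ang.py
```

```text
cw deg from start 198.1328546052954 rad mm 70.31731062527965 z 201.66782324527037 Ftan -3.263875593276346 Frad 0.8263547851976069 Fz 6.987932944308124 tau [ 0.07 -0.57 -0.  ] w 0.02264141035821252 q [-0.68  0.09  1.73  0.    1.31 -0.79]
yaw 96.6651117206867 [ 0. -0. -1.]
```

Back to 3.3 N, so still running free. Continuing.

>>> arm_command:
  steps: "0.1 1.1 -2.8 0.1 0 0 0; 0.1 2.3 -5.6 0.2 0 0 0; 0.1 3.7 -8.4 0.3 0 0 0; 0.1 5.2 -11.1 0.4 0 0 0; 0.1 6.7 -13.7 0.5 0 0 0; 0.1 8.4 -16.2 0.6 0 0 0; 0.1 10.2 -18.7 0.7 0 0 0; 0.1 12.2 -21.1 0.8 0 0 0"

```text
time_s: 29.4
tcp_pos: [0.4639, -0.2286, 0.201]
ee_rot: [0.665, 0.747, -0.0, 0.003]
ft_force: [0.5, -3.5, 7.1]
width: 0.0225
gripper_force: 59.8
```

```bash
python3 ang.py
```

```text
cw deg from start 218.04087863689995 rad mm 70.15887511222721 z 200.99598036707317 Ftan -2.2631042960167234 Frad 2.6927688503489877 Fz 7.145117654334865 tau [-0.24 -0.5   0.01] w 0.02253434400777892 q [-0.69  0.03  1.8  -0.    1.31 -0.81]
yaw 96.65621668104184 [ 0. -0. -1.]
```

>>> arm_command:
  steps: "0.1 2 -2.3 0.1 0 0 0; 0.1 4.1 -4.5 0.2 0 0 0; 0.1 6.3 -6.6 0.3 0 0 0; 0.1 8.6 -8.6 0.4 0 0 0; 0.1 11 -10.5 0.5 0 0 0; 0.1 13.5 -12.3 0.6 0 0 0; 0.1 16 -14 0.7 0 0 0; 0.1 18.6 -15.6 0.8 0 0 0"

```text
time_s: 30.4
tcp_pos: [0.4461, -0.2128, 0.2005]
ee_rot: [0.665, 0.747, -0.001, 0.004]
ft_force: [1.7, -6.1, 6.9]
width: 0.0224
gripper_force: 59.9
```

```bash
python3 ang.py
```

```text
cw deg from start 237.56492213693548 rad mm 69.97374125496823 z 200.4523638695863 Ftan -5.811830415147743 Frad 2.489809727741032 Fz 6.863542258225538 tau [-0.92 -0.32 -0.02] w 0.022448633727281554 q [-0.69 -0.03  1.86 -0.    1.31 -0.8 ]
yaw 96.65227919519303 [ 0.   -0.01 -1.  ]
```

>>> arm_command:
  steps: "0.1 1.3 -0.8 0.1 0 0 0; 0.1 2.7 -1.5 0.1 0 0 0; 0.1 4 -2.2 0.2 0 0 0; 0.1 5.4 -2.8 0.2 0 0 0; 0.1 6.8 -3.4 0.3 0 0 0; 0.1 8.2 -4 0.3 0 0 0; 0.1 9.6 -4.6 0.4 0 0 0; 0.1 11.1 -5.2 0.4 0 0 0"

```text
time_s: 31.4
tcp_pos: [0.4402, -0.2042, 0.2006]
ee_rot: [0.665, 0.747, -0.002, 0.006]
ft_force: [1.9, -11.3, 5.9]
width: 0.0227
gripper_force: 59.7
```

```bash
python3 ang.py
```

```text
cw deg from start 246.13275284469393 rad mm 69.8591468501147 z 200.57653024365283 Ftan -10.71395084811077 Frad 4.145580136264739 Fz 5.927102188705758 tau [-1.93 -0.5  -0.03] w 0.022715090031794182 q [-0.68 -0.06  1.89 -0.    1.3  -0.8 ]
yaw 96.63679027315948 [ 0.01 -0.01 -1.  ]
```

>>> arm_command:
  steps: "0.7 0 0 0 0 0 0; 0.7 0 0 0 0 0 0; 0.7 0 0 0 0 0 0; 0.7 0 0 0 0 0 0; 0.7 0 0 -15 0 0 0; 0.7 0 0 -40 0 0 0; 0.7 0 0 -80 0 0 0; 0.7 0 0 -120 0 0 0"

```text
time_s: 32.4
tcp_pos: [0.4383, -0.1997, 0.3201]
ee_rot: [0.665, 0.747, 0.0, 0.0]
ft_force: [-0.4, 0.4, 0.0]
width: 0.0601
gripper_force: 0.0
```

>>> arm_command:
  steps: "0.7 -20 0 -20 0 0 0; 0.7 -70 0 -20 0 0 0; 0.7 -90 20 -20 0 0 0; 0.7 -90 20 -20 0 0 0; 0.7 -90 20 -20 0 0 0; 0.7 -90 20 -20 0 0 0; 0.7 -90 20 -20 0 0 0; 0.7 -90 20 -20 0 0 0"

```text
time_s: 33.4
tcp_pos: [0.4686, -0.2866, 0.338]
ee_rot: [0.665, 0.747, 0.0, 0.0]
ft_force: [-0.0, -0.1, 0.3]
width: 0.06
gripper_force: 0.0
```

Run:
```python
from h import *
f=env.grab_frame("wrist");g=env.grab_frame("scene")
print(env.get_obs()["tcp_pos"])
a=cv2.resize(f[:,:,::-1],(512,384)); b=cv2.resize(g[160:250,220:320,::-1],None,fx=2.8,fy=4.26/1.5,interpolation=cv2.INTER_CUBIC)
im=np.zeros((384,800,3),np.uint8);im[:,:512]=a;im[:b.shape[0],512:512+b.shape[1]]=b[:384,:288]
cv2.imwrite("pics/end.png",im)
```

```text
[ 0.46864792 -0.28671592  0.33788072]
```

View pics/end.png

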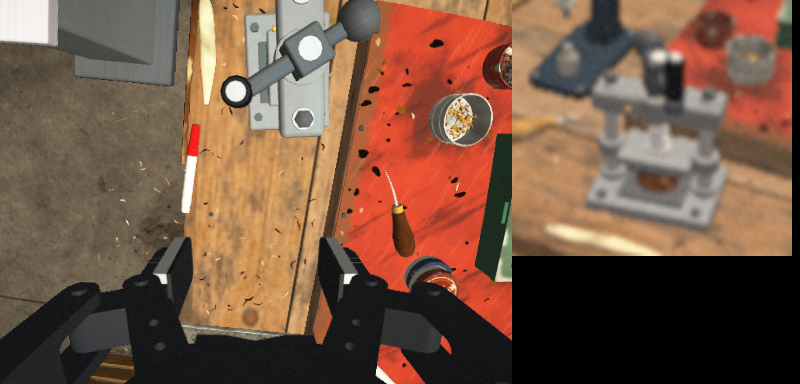

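```bash
python3 -c "
from plant import env
print(env.job_done())"
```

```text
the job is handed in; nothing more can be done
None
```

The job is handed in at about 33 s, but no verdict came back. The crank is on the spindle and was wound about 2.7 turns clockwise, until the handle took about 10.7 N (free running read 3–4 N, so about three times). I estimate that as roughly 200 N on the heel, and the arm is clear of everything. I did not directly measure that the hub sits within 4 mm of the collar. I infer it from the contact when I set the crank down and from the handle sinking as the screw should.

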